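# Shift the strap winder into third through its H-gate

## Task

The gear lever of the bench strap winder stands somewhere in the left-hand leg of its H-shaped gate (left, right and forward as seen from the robot): with shut fingertips or the outside of the fingers, push it to the cross channel, across to the right, then forward, fully home into the third slot, and leave it there. Only push the lever, never grip it or put the fingers round it, do not force it, and do not let it slip into the fourth slot at the rear right. Leave everything standing or lying around where it is.

Things in the scene. Friction and masses are not known exactly. Their poses are not given: they have to be found in the camera images.
- gearbox: Strap winder: green gearbox 240 x 220 mm, deck 100 mm high, fixed on a 270 x 250 mm foot; motor on its far side (to x = 185 mm), reel on its right (to y = -200 mm, 146 mm high). Origin at bench level under the centre of the H-gate; x forward (away from the robot; the winder is turned up to 0.45 rad), y left, z up.
- gate (a point): Centre of the top of the gate, a bare steel plate 110 x 110 mm, 110 mm above the bench; axes as the gearbox. Two slots along x, centred at y = +18 mm (left) and -18 mm (right), 17 mm wide, x = -30 to +30 mm, joined only by a cross channel along y at x = 0, 19 mm wide. Punched dots: 1 = first, left forward; 2 = left rear; 3 = right forward; 4 = right rear.
- third_slot (a point): Where the rod passes the top of the gate when fully home in the third slot: 24 mm forward and 18 mm right of the gate's centre. Axes as the gearbox.
- knob (a point): Centre of the black ball knob, 40 mm wide, on the lever: a steel rod 12 mm thick on a pivot 20 mm above the bench under the gate's centre; knob centre 190 mm from it, z along the rod. In the gearbox frame knob x = 0.19 sin(foreaft), y = -0.19 sin(across) cos(foreaft), z = 0.02 + 0.19 cos(across) cos(foreaft). Friction (2.5 N at the knob) holds it where it is left.
- across (a joint): Sideways tilt of the lever in rad: -0.21 in the left leg, +0.21 in the right leg (each with play of about 0.02). Starts in the left leg.
- foreaft (a joint): Fore-and-aft tilt of the lever in rad: 0 in the cross channel (it can cross only within about 0.035 of 0), about +0.26 fully home in a forward slot (first, third), about -0.26 in a rear slot (second, fourth). Starts anywhere along the left leg.
- tack_tin: Bystander: bare metal tin, 38 mm wide, 35 mm high, standing on the deck left and forward of the gate; origin under its base.
- bobbin: Bystander: wooden bobbin, 32 mm wide, 40 mm high, standing on the deck right and behind the gate; origin under its base.
- mug: Bystander: white mug, 82 mm wide, 92 mm high, on the bench left of the winder; origin under its base.
- glue_bottle: Bystander: white bottle, 56 mm wide, 150 mm high, on the bench left and forward of the winder; origin under its base.
- screwdriver: Bystander: screwdriver lying on the bench between robot and winder, about 200 mm long.
- hammer: Bystander: hammer lying on the bench at the far left.
- paint_tin: Bystander: tin, 100 mm wide, 110 mm high, on the bench at the far right; origin under its base.

How it is judged:
By the outcome, as a careful person would: the job done as asked, in the order asked, and still so for the second after the job is handed in, with the robot touching nothing.
It also fails if it takes over 51 s, if anything falls off the work surface, if the arm or the gripper's body presses on something with over 40 N, if the wrist force passes 120 N, or if a joint passes its speed limit or range.

## Robot

A 6-joint arm with a two-finger parallel gripper is mounted at the origin on the work surface. World frame = base frame: x ahead of the robot, y to its left, z up, the work surface at z = 0. Lengths are in mm, angles in degrees, forces in N, time in s.
With the tool pointing down it reaches from about 350 to 850 mm from the base axis. Payload 8.1 kg.
Tool frame: the origin (TCP) lies at the very end of the fingers, on their centre line; the grasp point (between the pads) lies 19 mm behind it; z points along the fingers, y is the direction in which the jaws open and shut (so a half turn about z gives the same grasp; the last joint's range is limited). The gripper opens to 85 mm and grips with 20 to 120 N. Pads are 22 mm wide; open, the fingers measure 114 mm over their backs; the gripper's body (76 mm by 85 mm) begins 54 mm behind the grasp point. The pads swing forward as they close: fully open they stand 13 mm farther back than shut.
Start: joints at [58.705, 7.471, 85.268, -0, 87.261, -4.893], TCP at [266.779, 537.433, 231.292] pointing down, gripper open.
Joint ranges: [-169.43, 169.43], [-51.17, 129.36], [1.28, 143.12], [-76.62, 256.62], [0, 156.53], [-152.29, 152.29]. Speed limits (degrees/s): [136.94, 136.94, 159.86, 180, 180, 180].

## Interface

Orientations are given as [roll, pitch, yaw] about the fixed x, y, z axes, in that order (R = Rz(yaw) Ry(pitch) Rx(roll)).
In Python, from bench import r gives the robot as it stands.
- The arm moves only by the shell command python3 -m crank 'ROWS' [OPENING] [FORCE]. ROWS is JSON, a list that holds one entry, the list of rows, each a list of 6 numbers: the shift along the tool's x, y, z in m, then the turn, a rotation vector about the tool's x, y, z in rad. A call has 1 to 10 rows; each row is the pose to reach, as a shift and turn from the pose measured when the call began, along the tool's axes at that moment; what a row does not reach only later rows make up. A row lasts 1/8 s, in which the tool goes at most 62.5 mm and 10.7 degrees, less where a joint would pass 70% of its speed; a pose out of reach is approached as far as the arm can. A call with a gripper value outside its range is refused whole. OPENING is the closure, from 0 (fully open) to 1 (shut), set as the call begins (- or left out, the last holds). The fingers move at their own pace and stop on an object; FORCE is the grip in N (left out, the last holds). Time passes only in rows, so rows that repeat a pose let the fingers close. It gives the time, the measured TCP pose, the force and the opening at its end, in the units of the state.
- r.sense(): the state, without advancing time (a new reading comes with each control period).
- r.snapshot(name): name is "scene" or "top" or "wrist"; returns (picture, depth): 420x560x3 uint8, blue, green, red; 420x560 float32, mm along the optical axis (not along the pixel's ray), 0 where there is no reading.
- r.get_calibration(name): a dict with "mtx" (3x3 intrinsics, pixels), "cam_to_world" (4x4, takes a point from camera to world coordinates). Camera axes: x right, y down, z forward; pixel columns grow to the right and rows downward; lengths in mm; the calibration is good to about 2 mm. A picture is of the moment at which its call begins: read the wrist's pose just before it. get_calibration takes no time and is no camera call; for the wrist camera it gives the pose at the moment of the call.
- r.hand_in(): hands the job in, once; it reports no verdict.
Trained networks look in the newest picture that a camera, given by its name, has taken for a name from the list of things; names that differ only in an ending like _2 or _b are one class to them, and where a whole thing is asked for, a point or a joint stands for the part that bears it (a point fixed in the world has none). Each returns a list of dicts, best first, with "conf" (0 to 1); they miss things now and then, are a little off and sometimes report something else, mostly with a low value. They report only what shows in the picture. A call takes as long as a camera call.
- r.look_for(thing, camera): "extent" ([left, top, right, bottom] in pixels, round what is visible of it).
- r.landmark_of(thing, camera): "pixel" ([column, row] in pixels: a listed point, or the origin of a listed thing).
The state is a dict: "time": time; "joint_pos": joint angles; "qd": joint speeds; "joint_efforts": joint torques, N m; "tool_pos": TCP position; "tcp_rot": TCP orientation; "ft_force": force on the tool from outside, world axes, zero at the start; "wrist_torque": the same for the moment, N m; "finger_gap": finger opening in mm.
Only numpy, scipy, OpenCV 4.12 (cv2) and the standard library are available. Lean on these libraries where they do the work, as an engineer would, in place of code of your own. Each camera call takes 0.05 s, during which the arm holds its last target.

## Working session

There is one attempt and no reset: what is moved stays moved. The work goes in short steps, Python scripts to look and compute and a shell command to move; the robot and the scene stay as the last step left them, time stands still between calls to the robot, and variables do not carry over. Pictures are saved under pics/ and viewed, and the job is handed in when it is done.

```bash
ls; mkdir -p pics; python3 - <<'E'
from bench import r
import cv2
print(r.sense())
for n in("scene","top"):
    im,d=r.snapshot(n); cv2.imwrite(f"pics/{n}0.png",im)
    c=r.get_calibration(n); print(n,c)
    for t in("gate","knob","third_slot","gearbox","tack_tin","bobbin"):
        print(t,[(x['pixel'],round(x['conf'],2)) for x in r.landmark_of(t,n)][:2])
E
```

```text
pics
{'time': 0.0, 'joint_pos': array([ 5.87066816e+01,  7.51457225e+00,  8.53301823e+01, -1.67511210e-03,
        8.72587924e+01, -4.89417575e+00]), 'qd': array([-0.03172088,  0.02452041, -0.04697272, -0.04378438, -0.03001771,
       -0.0164863 ]), 'joint_efforts': array([ 5.82758039e-04, -5.69433689e+01, -5.00535679e+01, -2.14552383e-04,
        1.56049384e-02, -3.07788525e-05]), 'tool_pos': array([266.49232714, 536.96911894, 230.24133329]), 'tcp_rot': array([-1.79896688e+02, -7.16722170e-03,  1.53600932e+02]), 'ft_force': array([ 0.04618792, -0.18665523, -0.31178229]), 'wrist_torque': array([-0.01689241,  0.02036903, -0.01924036]), 'finger_gap': 85.02299915100676}
scene {'mtx': array([[534.64897084,   0.        , 281.33678307],
       [  0.        , 534.64897084, 208.33042758],
       [  0.        ,   0.        ,   1.        ]]), 'cam_to_world': array([[-8.30219265e-01,  4.65460305e-01, -3.06728994e-01,
         1.00121329e+03],
       [ 5.57433504e-01,  6.95168640e-01, -4.53881537e-01,
         6.23551588e+02],
       [ 1.96453853e-03, -5.47802214e-01, -8.36605567e-01,
         1
[... 364 characters left out ...]
[381.77431337,   0.        , 287.02482672],
       [  0.        , 381.77431337, 212.35427732],
       [  0.        ,   0.        ,   1.        ]]), 'cam_to_world': array([[-4.37522756e-03, -9.97620368e-01,  6.88074016e-02,
         4.96552836e+02],
       [-9.99981450e-01,  4.65640812e-03,  3.92662966e-03,
         2.93648121e+00],
       [-4.23768107e-03, -6.87889453e-02, -9.97622235e-01,
         1.11198707e+03],
       [ 0.00000000e+00,  0.00000000e+00,  0.00000000e+00,
         1.00000000e+00]])}
gate [([285.0, 205.5], 0.79)]
knob [([267.5, 194.5], 0.69)]
third_slot [([293.1, 200.3], 0.71)]
gearbox [([283.0, 210.4], 0.92)]
tack_tin [([260.9, 177.8], 0.66)]
bobbin [([304.9, 243.7], 0.65)]
```

View pics/scene0.png

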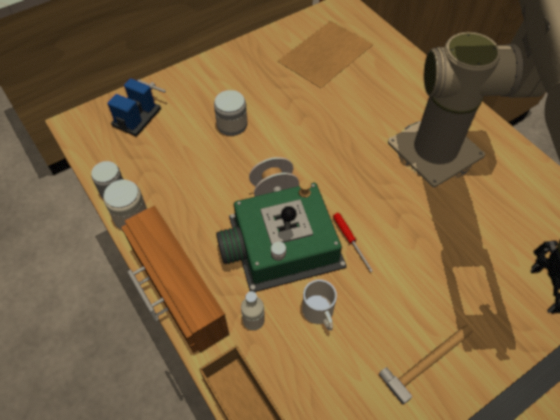

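View pics/top0.png

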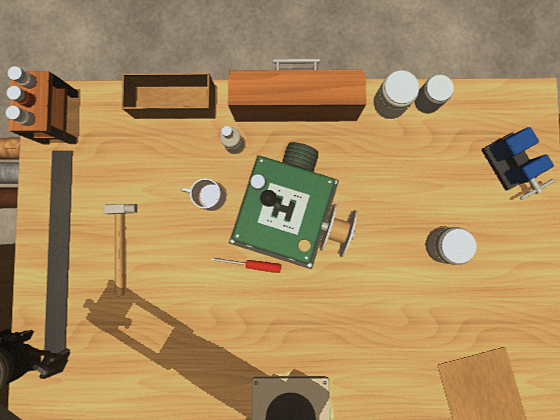

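```bash
python3 - <<'E'
import cv2
a=cv2.imread("pics/scene0.png")[130:330,180:400]; cv2.imwrite("pics/s1.png",cv2.resize(a,None,fx=3,fy=3,interpolation=2)[:600])
a=cv2.imread("pics/top0.png")[130:280,200:380]; cv2.imwrite("pics/t1.png",cv2.resize(a,None,fx=4,fy=4,interpolation=2))
E
```

```text
(no output)
```

View pics/s1.png

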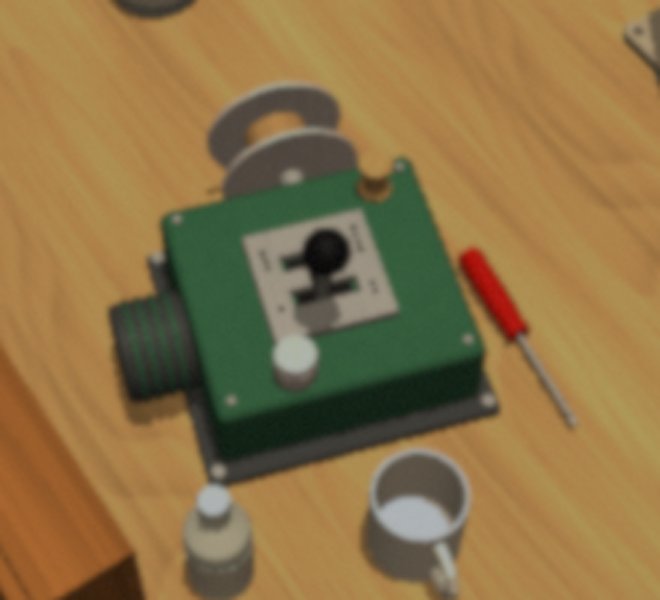

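View pics/t1.png

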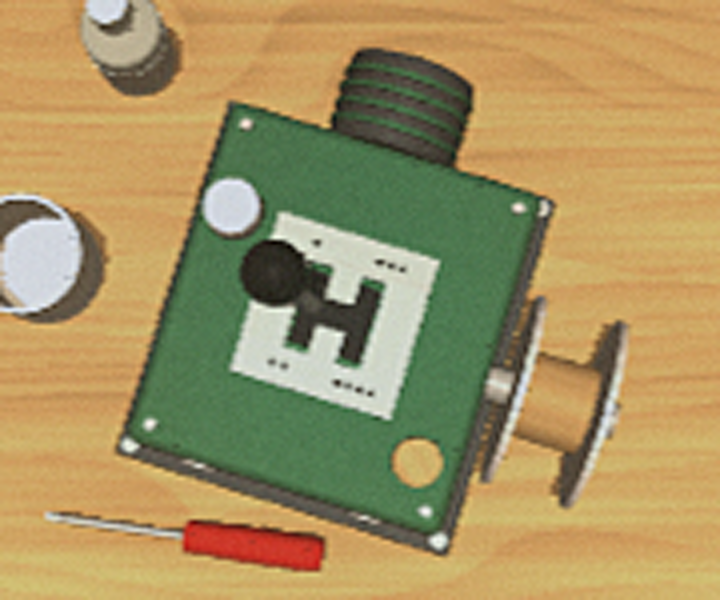

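The gate is turned about 16° clockwise. The knob stands over the left leg, near the cross channel. I'll measure it from both views.

```bash
cat > h.py <<'E'
import numpy as np, cv2
from bench import r
def ray(n,px,c=None):
    c=c or r.get_calibration(n); M=c['cam_to_world']; K=c['mtx']
    d=M[:3,:3]@np.linalg.solve(K,[px[0],px[1],1.]); return M[:3,3],d
def onz(n,px,z,c=None):
    o,d=ray(n,px,c); return o+d*(z-o[2])/d[2]
def tri(obs):
    A=np.zeros((3,3));b=np.zeros(3);R=[ray(*x) for x in obs]
    for o,d in R:
        d=d/np.linalg.norm(d);P=np.eye(3)-np.outer(d,d);A+=P;b+=P@o
    p=np.linalg.solve(A,b)
    return p,[np.linalg.norm(np.cross(p-o,d/np.linalg.norm(d))) for o,d in R]
E
python3 - <<'E'
from h import *
T=np.array([(278,212),(440,258),(392,418),(232,370)])/4+[200,130]
S=np.array([(362,209),(244,238),(277,341),(399,312)])/3+[180,130]
# top order: FL, FR, RR, RL
for n,P in(("top",T),("scene",S)):
    W=np.array([onz(n,p,110) for p in P]); print(n,W.round(1).tolist(),W.mean(0).round(1))
    if n=="top":
        f=(W[0]+W[1]-W[2]-W[3])/2;l=(W[0]+W[3]-W[1]-W[2])/2;print(np.linalg.norm(f),np.degrees(np.arctan2(f[1],f[0])),np.linalg.norm(l),np.degrees(np.arctan2(-l[0],l[1])))
for i in range(2): pass
print("corner tri"); # scene order guess: motor at left of image => forward = left
for t,s in zip(T,[S[2],S[1],S[0],S[3]]): print(tri([("top",t),("scene",s)]))
K=tri([("top",np.array([273,272])/4+[200,130]),("scene",np.array([326,250])/3+[180,130])]);print("knob",K)
for n in("scene","top"):
  im,d=r.snapshot(n)
  for t in("gate","knob","third_slot","gearbox","tack_tin","bobbin"):
    print(n,t,[(x['pixel'],round(x['conf'],2)) for x in r.landmark_of(t,n)][:2],[np.round(x['extent']) for x in r.look_for(t,n)][:1])
E
```

```text
top [[643.7, 52.9, 110.0], [612.6, -53.9, 110.0], [507.4, -21.6, 110.0], [539.3, 83.2, 110.0]] [575.7  15.1 110. ]
109.40535470848545 -16.643543154547853 110.44897208214063 -16.58373356584838
scene [[506.6, -15.7, 110.0], [611.2, -48.4, 110.0], [644.3, 55.0, 110.0], [541.5, 89.5, 110.0]] [575.9  20.1 110. ]
corner tri
(array([643.78500531,  53.338753  , 107.09185584]), [np.float64(0.46052454530244025), np.float64(0.46052454530234793)])
(array([611.34400652, -52.66608748, 105.51401003]), [np.float64(2.3316680541390755), np.float64(2.3316680541390338)])
(array([505.75987051, -20.37484696, 104.02909772]), [np.float64(2.1751429328705156), np.float64(2.1751429328705605)])
(array([538.83280969,  84.68497001, 100.7557261 ]), [np.float64(1.114325976881028), np.float64(1.1143259768810492)])
knob (array([593.45746077,  51.45206016, 204.44600482]), [np.float64(0.36275695645817563), np.float64(0.36275695645805256)])
scene gate [([285.3, 222.0], 0.87), ([355.8, 248.5], 0.64)] [array([216., 156., 348., 292.])]
scene knob [([285.2, 212.7], 0.8), ([286.0, 242.4], 0.28)] [array([280., 202., 297., 233.])]
scene third_slot [([276.1, 215.8], 0.82)] [array([216., 158., 346., 293.])]
scene gearbox [([286.6, 240.9], 0.62)] [array([216., 157., 348., 293.])]
scene tack_tin [([277.9, 258.0], 0.65)] [array([271., 244., 286., 258.])]
scene bobbin [([302.2, 190.1], 0.57)] [array([300., 180., 311., 191.])]
top gate [([442.4, 243.2], 0.42)] [array([230., 138., 355., 270.])]
top knob [([265.8, 194.7], 0.53), ([211.4, 194.5], 0.48)] [array([258., 188., 282., 205.])]
top third_slot [([211.3, 194.3], 0.67), ([291.7, 202.1], 0.56)] [array([230., 142., 355., 267.])]
top gearbox [([283.3, 209.0], 0.7)] [array([230., 140., 360., 268.])]
top tack_tin [([259.7, 178.8], 0.73)] [array([253., 171., 268., 191.])]
top bobbin [([441.0, 243.8], 0.5), ([302.4, 247.3], 0.41)] [array([300., 242., 312., 251.])]
```

```bash
python3 -m crank '[[[0,0,-0.06,0,0,0],[-0.509,-0.329,-0.13,0,0,-0.171],[-0.509,-0.329,-0.13,0,0,-0.171],[-0.509,-0.329,-0.13,0,0,-0.171],[-0.509,-0.329,-0.13,0,0,-0.171],[-0.509,-0.329,-0.13,0,0,-0.171],[-0.509,-0.329,-0.13,0,0,-0.171],[-0.509,-0.329,-0.13,0,0,-0.171],[-0.509,-0.329,-0.13,0,0,-0.171],[-0.509,-0.329,-0.13,0,0,-0.171]]]' 1 20; python3 - <<'E'
from h import *
s=r.sense();print(s['time'],s['tool_pos'],s['tcp_rot'],s['finger_gap'])
im,d=r.snapshot("wrist");c=r.get_calibration("wrist");print(c)
cv2.imwrite("pics/w1.png",im)
E
```

```text
time: 3.25
tool_pos: [553.0, 55.2, 356.4]
tcp_rot: [180.0, 0.0, 163.4]
ft_force: [1.6, 1.2, -0.4]
finger_gap: 0.1
3.25 [553.02194197  55.16371778 356.36165957] [1.79976823e+02 4.10155835e-02 1.63394043e+02] 0.1429476661774399
{'mtx': array([[359.13053089,   0.        , 281.76838247],
       [  0.        , 359.13053089, 209.78493097],
       [  0.        ,   0.        ,   1.        ]]), 'cam_to_world': array([[ 2.91786571e-01,  9.16085553e-01,  2.75041553e-01,
         4.85784635e+02],
       [ 9.56474731e-01, -2.78232106e-01, -8.79942293e-02,
         6.98345176e+01],
       [-4.08485188e-03,  2.88745830e-01, -9.57397075e-01,
         5.00901526e+02],
       [ 0.00000000e+00,  0.00000000e+00,  0.00000000e+00,
         1.00000000e+00]])}
```

View pics/w1.png

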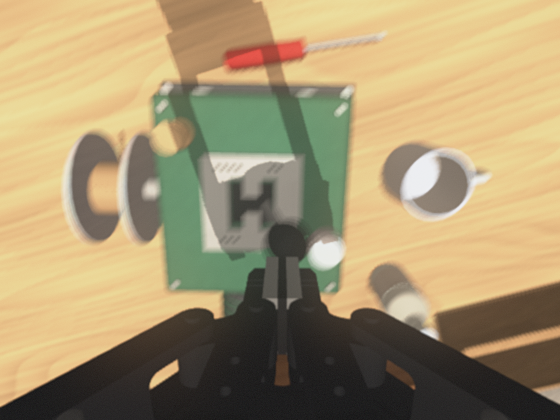

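The wrist view shows the knob at about (287,240) and the H at (255,200), with the fingers just in front of the knob. I'll move beyond the knob, on its forward side, and look from there.

```bash
python3 -m crank '[[[-0.05,0.004,0,0,0,0],[-0.093,0.008,0.03,0,0,0],[-0.093,0.008,0.056,0,0,0],[-0.093,0.008,0.056,0,0,0]]]'; python3 - <<'E'
from h import *
s=r.sense();print(s['time'],s['tool_pos'],s['tcp_rot'],s['ft_force'])
im,d=r.snapshot("wrist");c=r.get_calibration("wrist")
cv2.imwrite("pics/w2.png",im)
np.savez("w2.npz",d=d,M=c['cam_to_world'],K=c['mtx'])
for t in("gate","knob","third_slot"):
    print(t,[(x['pixel'],round(x['conf'],2)) for x in r.landmark_of(t,"wrist")][:2],[np.round(x['extent']) for x in r.look_for(t,"wrist")][:1])
E
```

```text
time: 3.8
tool_pos: [645.9, 28.7, 296.8]
tcp_rot: [-179.7, -0.2, 163.1]
ft_force: [-0.9, 0.3, 0.3]
finger_gap: -0.2
3.8 [645.89296852  28.7206994  296.8498797 ] [-1.79722625e+02 -1.79137133e-01  1.63088349e+02] [-0.93925761  0.30143787  0.25680801]
gate [([244.1, 115.8], 0.67), ([436.9, 95.2], 0.55)] [array([  0.,   0., 376., 291.])]
knob [([293.2, 130.5], 0.86)] [array([260.,  97., 325., 161.])]
third_slot [([226.5, 144.4], 0.8)] [array([  1.,   2., 373., 296.])]
```

View pics/w2.png

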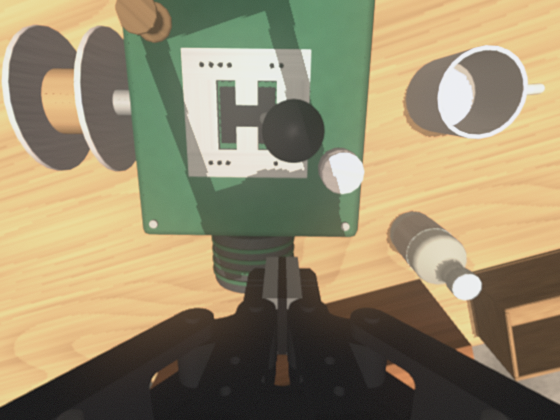

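The plate corners are clear, and the knob is a disc centred at (293,130).

```bash
cat >> h.py <<'E'
def gear(w,C,yaw):
    f=np.array([np.cos(yaw),np.sin(yaw)]);l=np.array([-f[1],f[0]]);d=np.asarray(w)[:2]-C[:2];return np.array([d@f,d@l])
E
python3 - <<'E'
from h import *
z=np.load("w2.npz");c={'cam_to_world':z['M'],'mtx':z['K']}
im=cv2.imread("pics/w2.png")
g=cv2.cvtColor(im,cv2.COLOR_BGR2GRAY)
P=np.array([(188,178),(309,178),(311,50),(182,48)],np.float32).reshape(-1,1,2) # FR FL RL RR
P=cv2.cornerSubPix(g,P,(5,5),(-1,-1),(3,50,.01)).reshape(-1,2);print(P)
W=np.array([onz("wrist",p,110,c) for p in P]);print(W.round(1))
f=(W[0]+W[1]-W[2]-W[3])/2;l=(W[1]+W[2]-W[0]-W[3])/2
C=W.mean(0);yaw=np.arctan2(f[1],f[0]);print(C,np.linalg.norm(f),np.linalg.norm(l),np.degrees(yaw),np.degrees(np.arctan2(-l[0],l[1])))
m=(g[90:175,255:335]<45).astype(np.uint8)
n,lab,st,ce=cv2.connectedComponentsWithStats(m);i=1+np.argmax(st[1:,4]);print(st[i],ce[i]+[255,90])
(cx,cy),rad=cv2.minEnclosingCircle(np.argwhere(lab==i)[:,::-1].astype(np.float32));print(cx+255,cy+90,rad)
k=onz("wrist",(293.5,130.5),205.5,c);print(k,gear(k,C,yaw))
kt=tri([("top",np.array([273,272])/4+[200,130]),("wrist",(293.5,130.5),c),("scene",np.array([326,250])/3+[180,130])]);print(kt,gear(kt[0],C,yaw))
print("tcp",gear(r.sense()['tool_pos'],C,yaw),r.sense()['tool_pos'])
for nm,p in(("tin",(342,172)),):
    w=onz("wrist",p,135,c);print(nm,w,gear(w,C,yaw))
E
```

```text
[[187.36739  175.84639 ]
 [306.5211   177.36015 ]
 [310.7332    48.95598 ]
 [180.19923   47.483376]]
[[614.1 -56.1 110. ]
 [648.3  51.4 110. ]
 [541.7  85.3 110. ]
 [507.9 -21.3 110. ]]
[578.00463655  14.8287031  110.        ] 111.78052956296223 112.33928180603834 -17.906414493083467 -17.62403425938156Traceback (most recent call last):
  File "<stdin>", line 11, in <module>
    return _wrapfunc(a, 'argmax', axis=axis, out=out, **kwds)
    return bound(*args, **kwds)
ValueError: attempt to get argmax of an empty sequence
```

```bash
python3 - <<'E'
from h import *
s=r.sense();print(s['tool_pos'],s['qd'].round(1))
im,d=r.snapshot("wrist");c=r.get_calibration("wrist");cv2.imwrite("pics/w3.png",im)
g=cv2.cvtColor(im,cv2.COLOR_BGR2GRAY)
hs=cv2.HoughCircles(cv2.GaussianBlur(g,(3,3),0),cv2.HOUGH_GRADIENT,1,200,param1=80,param2=15,minRadius=24,maxRadius=38);print("hough",hs)
P=np.array([(188,178),(309,178),(311,50),(182,48)],np.float32).reshape(-1,1,2)
P=cv2.cornerSubPix(g,P,(5,5),(-1,-1),(3,50,.01)).reshape(-1,2);print(P)
W=np.array([onz("wrist",p,110,c) for p in P])
f=(W[0]+W[1]-W[2]-W[3])/2;l=(W[1]+W[2]-W[0]-W[3])/2
C=W.mean(0);yaw=np.arctan2(f[1],f[0]);print(C,np.linalg.norm(f),np.linalg.norm(l),np.degrees(yaw),np.degrees(np.arctan2(-l[0],l[1])))
lm=[x['pixel'] for x in r.landmark_of('knob',"wrist")][:1];print(lm)
for px in ((293.5,130.5),lm[0]):
  k=onz("wrist",px,205.5,c);print(k,gear(k,C,yaw))
kt=tri([("top",np.array([273,272])/4+[200,130]),("wrist",(293.5,130.5),c)]);print(kt,gear(kt[0],C,yaw))
print("tcp",gear(s['tool_pos'],C,yaw))
w=onz("wrist",(342,172),135,c);print("tin",w,gear(w,C,yaw))
u=cv2.resize(im[20:220,150:380],None,fx=3,fy=3,interpolation=2);cv2.imwrite("pics/w3c.png",u)
E
```

```text
[647.48570024  29.03959583 302.79404871] [-0.   0.3  0.4 -0.  -0.  -0.1]
hough [[[290.5 125.5  30.7]
  [485.5  76.5  35.2]
  [ 59.5 134.5  31.6]]]
[[188.       178.      ]
 [309.       178.      ]
 [309.11722   45.598763]
 [180.01491   44.00687 ]]
[579.40180663  15.15974834 110.        ] 116.61820183849107 113.30432993091642 -16.849954797279686 -17.25961600501646
[[291.9, 124.5]]
[597.17704517  51.49931744 205.5       ] [ 6.47847833 39.93185077]
[593.18056873  51.58404514 205.5       ] [ 2.62902237 38.85449683]
(array([598.64841436,  52.31949618, 171.37479545]), [np.float64(1.5164653422617609), np.float64(1.5164653422618595)]) [ 7.6489352  41.14331731]
tcp [61.13755618 33.01917564]
tin [649.71535176  82.49249888 135.        ] [47.77728444 84.82349331]
```

View pics/w3c.png

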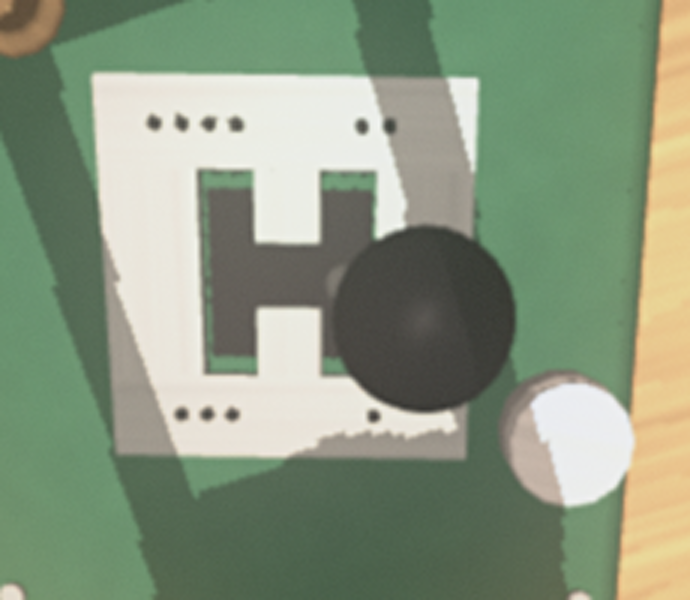

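The arm is at rest now and the picture is sharp. In crop pixels, the corners are at (94,73), (478,78), (466,458) and (116,455), and the knob is at (424,318) with radius 92.

```bash
python3 - <<'E'
from h import *
s=r.sense();c=r.get_calibration("wrist")
q=lambda a:np.array(a)/3+[150,20]-1/3
P=q([(116,455),(466,458),(478,78),(94,73)])
W=np.array([onz("wrist",p,110,c) for p in P]);print(W.round(1))
f=(W[0]+W[1]-W[2]-W[3])/2;l=(W[1]+W[2]-W[0]-W[3])/2
C=W.mean(0);yaw=np.arctan2(f[1],f[0]);print(C,np.linalg.norm(f),np.linalg.norm(l),np.degrees(yaw),np.degrees(np.arctan2(-l[0],l[1])))
k=onz("wrist",q((424,318)),205.5,c);print(k,gear(k,C,yaw))
kt=tri([("top",np.array([273,272])/4+[200,130]),("wrist",q((424,318)),c)]);print(kt,gear(kt[0],C,yaw))
# apparent size check
o,d=ray("wrist",q((424,318)),c);depth=c['mtx'][0,0]*20/(92/3);print("depth from size",depth,"z",o[2]+d[2]*depth)
print("tcp",gear(s['tool_pos'],C,yaw))
w=onz("wrist",q((585,440)),135,c);print("tin",w,gear(w,C,yaw))
E
```

```text
[[612.2 -54.3 110. ]
 [645.3  51.4 110. ]
 [540.3  84.8 110. ]
 [506.9 -20.  110. ]]
[576.16794801  15.4721766  110.        ] 110.51678386633978 110.34598816594657 -17.843928514021 -17.537928296036625
[593.54195071  50.77624814 205.5       ] [ 5.72016419 38.92959233]
(array([593.09359121,  50.81737222, 211.08904576]), [np.float64(0.08384001006588927), np.float64(0.08384001006594254)]) [ 5.28077169 38.83134946]
depth from size 234.2155636246938 z 206.2752069912289
tcp [63.56443739 34.65074662]
tin [645.22912498  85.86955761 135.        ] [44.16743864 88.17298215]
```

```bash
python3 -m crank '[[[0,0.004,0.06,0,0,0],[0,0.004,0.112,0,0,0],[0.006,0.004,0.112,0,0,0],[0.016,0.004,0.112,0,0,0],[0.022,0.004,0.112,0,0,0],[0.022,0.004,0.112,0,0,0],[0.022,0.004,0.112,0,0,0]]]'; python3 - <<'E'
from h import *
C=np.array([576.1,15.6]);yaw=np.radians(-17.3)
s=r.sense();print(s['time'],s['tool_pos'],gear(s['tool_pos'],C,yaw),s['tcp_rot'],s['ft_force'])
im,d=r.snapshot("wrist");cv2.imwrite("pics/w4.png",im)
im,d=r.snapshot("scene");cv2.imwrite("pics/s4.png",cv2.resize(im[130:330,180:400],None,fx=3,fy=3,interpolation=2))
E
```

```text
time: 5.12
tool_pos: [628.5, 38.7, 191.2]
tcp_rot: [-179.9, 0.4, 163.1]
ft_force: [0.5, 0.3, -0.3]
finger_gap: 0.0
5.125 [628.49436746  38.71546634 191.21337271] [43.15012928 37.65050955] [-179.8769667     0.4097086   163.12482774] [ 0.4760327   0.34012155 -0.33233262]
```

View pics/w4.png

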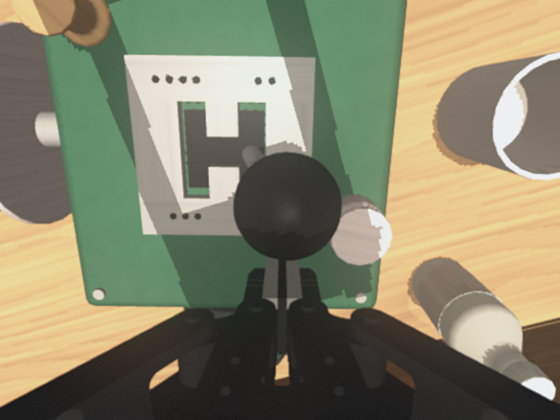

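View pics/s4.png

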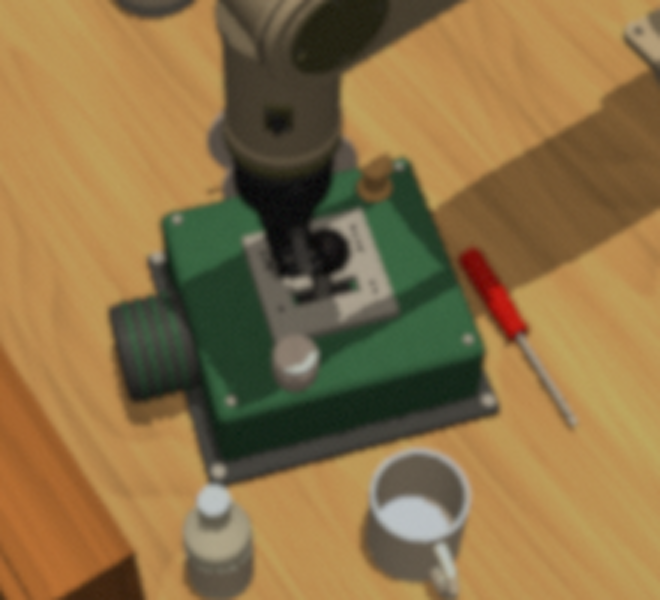

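The closed fingertips sit just in front of the knob, which is centred at (288,206). Next I push it gently back.

```bash
python3 -m crank '[[[0.004,0.001,0,0,0,0],[0.007,0.001,0,0,0,0],[0.009,0.001,0,0,0,0],[0.011,0.001,0,0,0,0],[0.012,0.001,0,0,0,0],[0.012,0.001,0,0,0,0]]]'; python3 - <<'E'
from h import *
C=np.array([576.1,15.6]);yaw=np.radians(-17.3)
s=r.sense();print(s['time'],s['tool_pos'],gear(s['tool_pos'],C,yaw),s['tcp_rot'],s['ft_force'])
im,d=r.snapshot("wrist");c=r.get_calibration("wrist");cv2.imwrite("pics/w5.png",im)
g=cv2.cvtColor(im,cv2.COLOR_BGR2GRAY)
hs=cv2.HoughCircles(cv2.GaussianBlur(g,(3,3),0),cv2.HOUGH_GRADIENT,1,400,param1=80,param2=15,minRadius=44,maxRadius=62);print("hough",hs)
x=hs[0][0][:2]; print(gear(onz("wrist",x,205.8,c),C,yaw))
E
```

```text
time: 5.98
tool_pos: [617.1, 43.1, 190.5]
tcp_rot: [-179.9, 0.4, 163.1]
ft_force: [3.0, -0.1, 2.4]
finger_gap: -0.1
5.975 [617.1307489   43.10378241 190.54212066] [30.99561679 38.46104707] [-179.86734346    0.36238441  163.11461731] [ 3.00562397 -0.14987768  2.40078029]
hough [[[285.5 223.5  52.6]]]
[ 2.2086452  39.24302256]
```

View pics/w5.png

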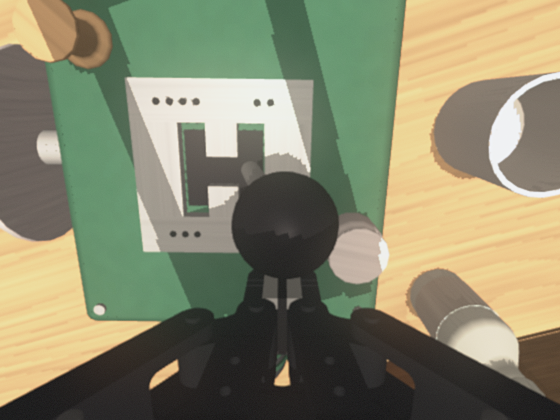

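```bash
python3 - <<'E'
from h import *
C=np.array([576.1,15.6]);yaw=np.radians(-17.3);c=r.get_calibration("wrist")
for p,z in (((128,79),110),((313,80),110),((143,252),110),((225,158),110),((225,186),110),((252,165),115)): print(p,gear(onz("wrist",p,z,c),C,yaw).round(1))
im=cv2.imread("pics/w5.png");cv2.imwrite("pics/w5c.png",cv2.resize(im[60:260,120:340],None,fx=3,fy=3,interpolation=2))
E
```

```text
(128, 79) [-54.  -53.5]
(313, 80) [-54.1  55.6]
(143, 252) [ 56.6 -56.5]
(225, 158) [-7.7  1.9]
(225, 186) [10.3  1.1]
(252, 165) [-4.3 19.1]
```

View pics/w5c.png

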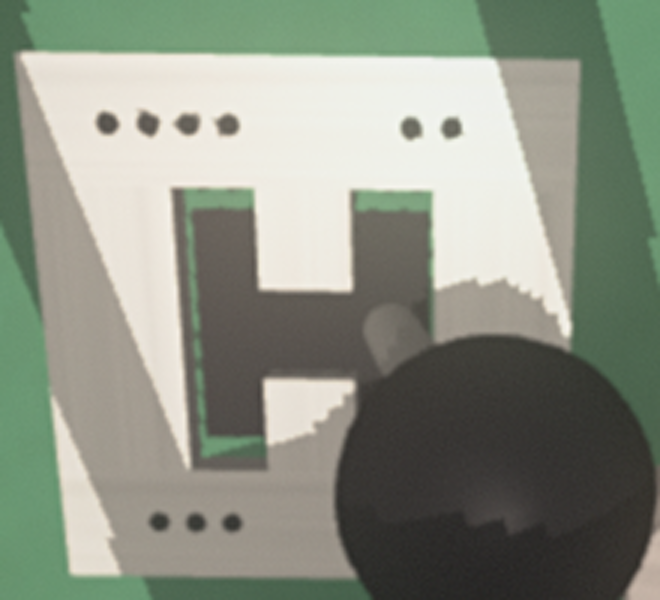

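The rod stands in the cross channel, with the knob at x ≈ +1 mm. I'll go round to its left side.

```bash
python3 -m crank '[[[-0.015,0,0,0,0,0],[-0.02,0.02,-0.006,0,0,0],[-0.015,0.052,-0.006,0,0,0],[0.01,0.052,-0.006,0,0,0],[0.030,0.052,-0.006,0,0,0],[0.030,0.052,-0.006,0,0,0],[0.030,0.045,-0.006,0,0,0],[0.030,0.045,-0.006,0,0,0]]]'; python3 - <<'E'
from h import *
C=np.array([576.3,15.4]);yaw=np.radians(-17.3)
s=r.sense();print(s['time'],s['tool_pos'],gear(s['tool_pos'],C,yaw),s['tcp_rot'],s['ft_force'])
im,d=r.snapshot("wrist");c=r.get_calibration("wrist");cv2.imwrite("pics/w6.png",im)
E
```

```text
time: 7.02
tool_pos: [601.8, 93.9, 196.0]
tcp_rot: [-179.8, 0.3, 163.1]
ft_force: [-0.5, 0.3, -0.2]
finger_gap: -0.1
7.025 [601.78533274  93.86628629 196.02747711] [ 0.99849466 82.49523185] [-179.8457144     0.34965374  163.05244517] [-0.52520033  0.28796664 -0.21644312]
```

View pics/w6.png

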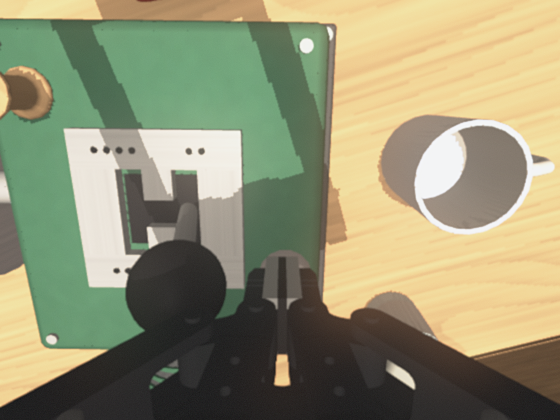

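The fingers are left of the knob (knob at (176,290), fingertips at (283,275)) and the rod is level with the cross channel. Now I push right.

```bash
python3 -m crank '[[[0,-0.006,0,0,0,0],[0,-0.010,0,0,0,0],[0,-0.014,0,0,0,0],[0,-0.019,0,0,0,0],[0,-0.024,0,0,0,0],[0,-0.029,0,0,0,0],[0,-0.029,0,0,0,0]]]'; python3 - <<'E'
from h import *
C=np.array([576.3,15.4]);yaw=np.radians(-17.3)
s=r.sense();print(s['time'],s['tool_pos'],gear(s['tool_pos'],C,yaw),s['tcp_rot'],s['ft_force'])
im,d=r.snapshot("wrist");c=r.get_calibration("wrist");cv2.imwrite("pics/w7.png",im)
E
```

```text
time: 7.95
tool_pos: [593.1, 65.8, 195.9]
tcp_rot: [-179.8, 0.3, 163.0]
ft_force: [1.3, 1.9, 1.8]
finger_gap: -0.0
7.95 [593.11472193  65.84360198 195.94020565] [ 1.05337757 53.16184958] [-179.83458297    0.33110516  163.02229971] [1.25237738 1.91654211 1.81384579]
```

View pics/w7.png

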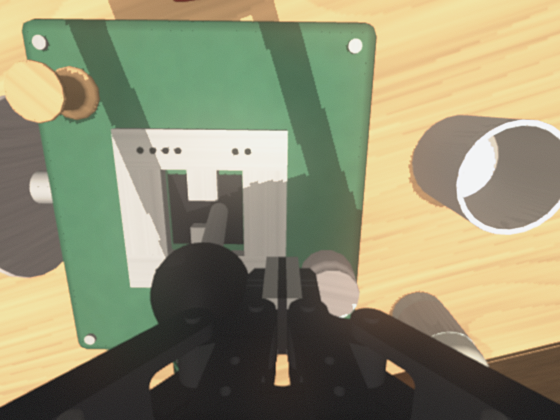

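The rod has entered the cross channel and the force is about 2.5 N. I carry on.

```bash
python3 -m crank '[[[0,-0.007,0,0,0,0],[0,-0.014,0,0,0,0],[0,-0.021,0,0,0,0],[0,-0.028,0,0,0,0],[0,-0.035,0,0,0,0],[0,-0.041,0,0,0,0],[0,-0.046,0,0,0,0],[0,-0.050,0,0,0,0],[0,-0.053,0,0,0,0],[0,-0.053,0,0,0,0]]]'; python3 - <<'E'
from h import *
C=np.array([576.3,15.4]);yaw=np.radians(-17.3)
s=r.sense();print(s['time'],s['tool_pos'],gear(s['tool_pos'],C,yaw),s['tcp_rot'],s['ft_force'])
im,d=r.snapshot("wrist");c=r.get_calibration("wrist");cv2.imwrite("pics/w8.png",im)
E
```

```text
time: 9.25
tool_pos: [577.4, 15.1, 195.6]
tcp_rot: [-179.8, 0.3, 163.0]
ft_force: [0.2, 1.5, -0.7]
finger_gap: -0.2
9.25 [577.36524371  15.13104858 195.62754514] [1.09703233 0.05999245] [-179.81819672    0.28319252  163.01744592] [ 0.23256705  1.46698762 -0.65447633]
```

View pics/w8.png

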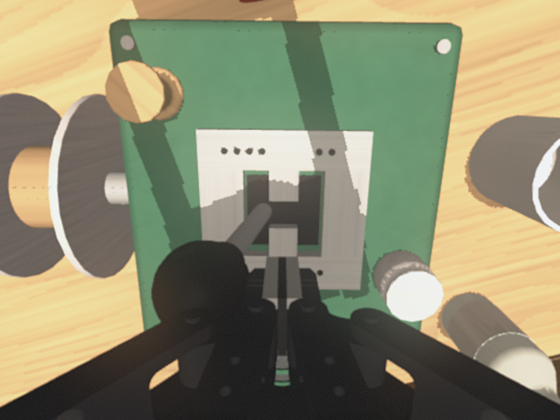

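```bash
python3 -m crank '[[[0,-0.002,0,0,0,0],[0,-0.004,0,0,0,0],[0,-0.005,0,0,0,0],[0,-0.005,0,0,0,0]]]'; python3 - <<'E'
from h import *
C=np.array([576.3,15.4]);yaw=np.radians(-17.3)
s=r.sense();print(s['time'],gear(s['tool_pos'],C,yaw),s['tcp_rot'],s['ft_force'])
im,d=r.snapshot("wrist");c=r.get_calibration("wrist");cv2.imwrite("pics/w9.png",cv2.resize(im[100:310,140:390],None,fx=2.8,fy=2.8,interpolation=2))
E
```

```text
time: 9.8
tool_pos: [575.9, 10.4, 195.7]
tcp_rot: [-179.8, 0.3, 163.0]
ft_force: [-0.2, 2.5, -1.4]
finger_gap: -0.0
9.8 [ 1.14661275 -4.88936581] [-179.82033238    0.28954347  163.013164  ] [-0.24570405  2.49905824 -1.41925946]
```

View pics/w9.png

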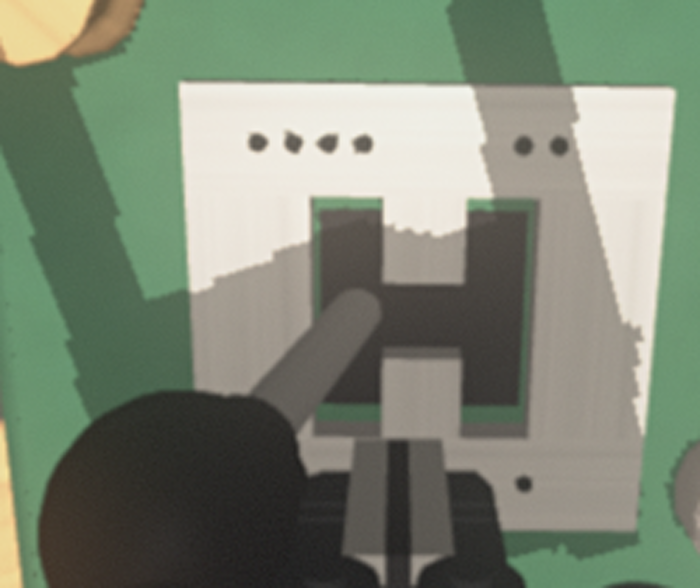

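```bash
python3 - <<'E'
from h import *
C=np.array([576.3,15.4]);yaw=np.radians(-17.3);c=r.get_calibration("wrist")
for p,z in (((201,286),205.5),((140+180/2.8,100+82/2.8),110),((140+675/2.8,100+88/2.8),110),((140+640/2.8,100+530/2.8),110),((140+313/2.8,100+300/2.8),110),((140+384/2.8,100+220/2.8),110)): print(p,gear(onz("wrist",p,z,c),C,yaw).round(1))
# project rod surface at plate level for across=.21, foreaft 0.005
M=np.linalg.inv(c['cam_to_world']);f=np.array([np.cos(yaw),np.sin(yaw)]);l=np.array([-f[1],f[0]])
for a in(.19,.21,.23):
  for s in(60,93,120,160,190):
    g=[s*.005,-s*np.sin(a)];z=20+s*np.cos(a);w=np.r_[C+g[0]*f+g[1]*l,z,1];q=c['mtx']@(M@w)[:3];q=q[:2]/q[2];print(a,s,((q-[140,100])*2.8).round(),end=' ')
  print()
E
```

```text
(201, 286) [  2.2 -39.2]
(204.28571428571428, 129.28571428571428) [-54.9 -54.6]
(381.07142857142856, 131.42857142857144) [-54.1  56.3]
(368.57142857142856, 289.28571428571433) [56.9 56.8]
(251.78571428571428, 207.14285714285717) [ -4.1 -25.8]
(277.1428571428571, 178.57142857142856) [-23.6  -8.8]
0.19 60 [377. 283.] 0.19 93 [347. 320.] 0.19 120 [317. 358.] 0.19 160 [256. 434.] 0.19 190 [191. 517.] 
0.21 60 [372. 283.] 0.21 93 [340. 320.] 0.21 120 [306. 357.] 0.21 160 [239. 433.] 0.21 190 [167. 514.] 
0.23 60 [368. 283.] 0.23 93 [332. 319.] 0.23 120 [296. 356.] 0.23 160 [222. 431.] 0.23 190 [143. 511.]
```

Knob y = -39 mm, so across ≈ 0.21 and the rod is in the right leg. I'll back off and go round behind it.

```bash
python3 -m crank '[[[0,0.010,0,0,0,0],[0.01,0.018,0,0,0,0],[0.046,0.012,0,0,0,0],[0.048,-0.010,0.002,0,0,0],[0.048,-0.034,0.004,0,0,0],[0.048,-0.034,0.004,0,0,0],[0.044,-0.034,0.004,0,0,0],[0.044,-0.034,0.004,0,0,0]]]'; python3 - <<'E'
from h import *
C=np.array([576.3,15.4]);yaw=np.radians(-17.3)
s=r.sense();print(s['time'],s['tool_pos'],gear(s['tool_pos'],C,yaw),s['tcp_rot'],s['ft_force'])
im,d=r.snapshot("wrist");cv2.imwrite("pics/w10.png",im)
im,d=r.snapshot("scene");cv2.imwrite("pics/s10.png",cv2.resize(im[130:330,180:400],None,fx=3,fy=3,interpolation=2))
E
```

```text
time: 10.85
tool_pos: [524.4, -8.6, 191.7]
tcp_rot: [-179.8, 0.3, 163.1]
ft_force: [0.1, 0.6, -0.5]
finger_gap: 0.5
10.85 [524.42773161  -8.60602808 191.70981739] [-42.38681886 -38.34552384] [-179.83366289    0.3048173   163.05443815] [ 0.10146737  0.57147692 -0.52547405]
```

View pics/w10.png

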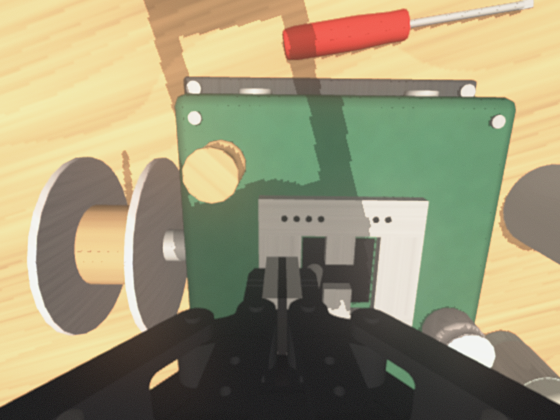

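View pics/s10.png

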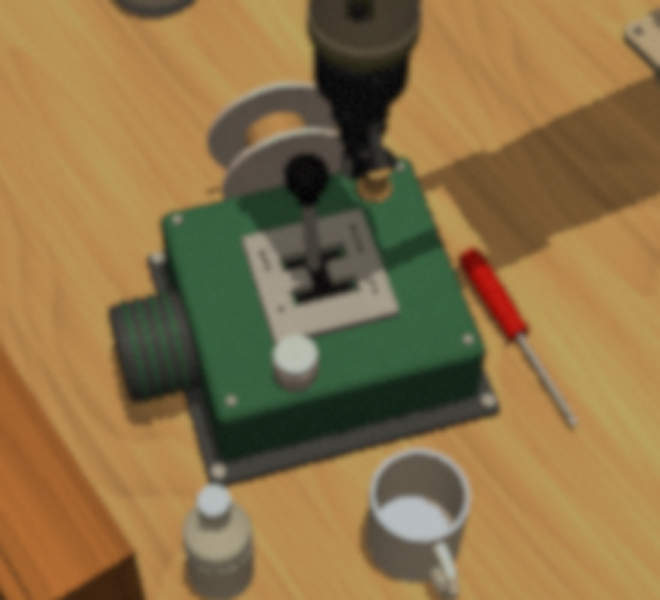

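The fingers are behind the knob, which now leans to the right. I push forward.

```bash
python3 -m crank '[[[-0.006,-0.001,0,0,0,0],[-0.011,-0.001,0,0,0,0],[-0.016,-0.001,0,0,0,0],[-0.021,-0.001,0,0,0,0],[-0.027,-0.001,0,0,0,0],[-0.033,-0.001,0,0,0,0],[-0.039,-0.001,0.001,0,0,0],[-0.045,-0.001,0.002,0,0,0],[-0.050,-0.001,0.003,0,0,0],[-0.050,-0.001,0.003,0,0,0]]]'; python3 - <<'E'
from h import *
C=np.array([576.3,15.4]);yaw=np.radians(-17.3)
s=r.sense();print(s['time'],s['tool_pos'],gear(s['tool_pos'],C,yaw),s['tcp_rot'],s['ft_force'])
im,d=r.snapshot("scene");cv2.imwrite("pics/s11.png",cv2.resize(im[130:330,180:400],None,fx=3,fy=3,interpolation=2))
E
```

```text
time: 12.2
tool_pos: [571.9, -24.3, 188.5]
tcp_rot: [-179.8, 0.3, 163.1]
ft_force: [-1.5, 1.5, 1.7]
finger_gap: 0.0
12.2 [571.94411971 -24.30347697 188.50675717] [  7.64799272 -39.20265276] [-179.8230575     0.2679326   163.05418923] [-1.48335559  1.52328905  1.66172116]
```

View pics/s11.png

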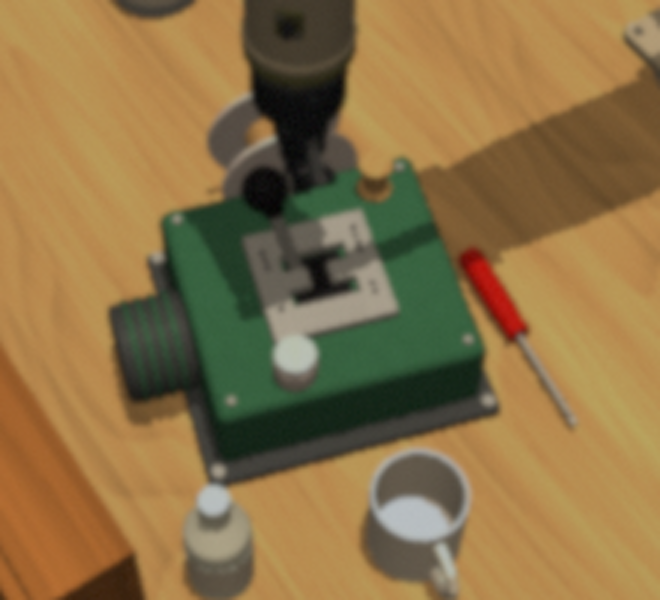

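```bash
python3 -m crank '[[[-0.003,0,0,0,0,0],[-0.006,0,0,0,0,0],[-0.008,0,0,0,0,0],[-0.008,0,0,0,0,0]]]'; python3 -m crank '[[[-0.002,0,0,0,0,0],[-0.002,0,0,0,0,0]]]'
```

```text
time: 12.75
tool_pos: [579.4, -26.6, 188.3]
tcp_rot: [-179.8, 0.2, 163.1]
ft_force: [-2.5, 0.5, -2.2]
finger_gap: -0.2
time: 13.0
tool_pos: [581.2, -27.2, 188.2]
tcp_rot: [-179.8, 0.2, 163.1]
ft_force: [-1.8, 1.3, -2.1]
finger_gap: -0.3
```

```bash
python3 -m crank '[[[-0.001,0,0,0,0,0],[-0.001,0,0,0,0,0]]]'; python3 -m crank '[[[-0.001,0,0,0,0,0],[-0.001,0,0,0,0,0]]]'; python3 - <<'E'
from h import *
C=np.array([576.3,15.4]);yaw=np.radians(-17.3)
s=r.sense();print(gear(s['tool_pos'],C,yaw),s['ft_force'])
E
```

```text
time: 13.25
tool_pos: [582.0, -27.4, 188.1]
tcp_rot: [-179.8, 0.2, 163.0]
ft_force: [-3.9, 1.5, -0.7]
finger_gap: -0.2
time: 13.5
tool_pos: [582.5, -27.6, 188.0]
tcp_rot: [-179.8, 0.1, 163.1]
ft_force: [-5.3, 2.4, -0.9]
finger_gap: 0.4
[ 18.70895499 -39.20180389] [-5.30025224  2.39226884 -0.87490894]
```

```bash
python3 -m crank '[[[-0.001,0,0,0,0,0],[-0.001,0,0,0,0,0]]]'; python3 -m crank '[[[-0.001,0,0,0,0,0],[-0.001,0,0,0,0,0]]]';  python3 - <<'E'
from h import *
C=np.array([576.3,15.4]);yaw=np.radians(-17.3)
s=r.sense();print(gear(s['tool_pos'],C,yaw),s['ft_force'])
im,d=r.snapshot("scene");cv2.imwrite("pics/s12.png",cv2.resize(im[130:330,180:400],None,fx=3,fy=3,interpolation=2))
E
```

```text
time: 13.75
tool_pos: [582.8, -27.7, 187.9]
tcp_rot: [-179.8, 0.0, 163.1]
ft_force: [-7.3, 2.2, 0.8]
finger_gap: -0.2
time: 14.0
tool_pos: [583.0, -27.7, 187.8]
tcp_rot: [-179.8, -0.1, 163.1]
ft_force: [-8.2, 2.2, 1.7]
finger_gap: -0.0
[ 19.17193467 -39.18639357] [-8.16576947  2.15927051  1.71849393]
```

View pics/s12.png

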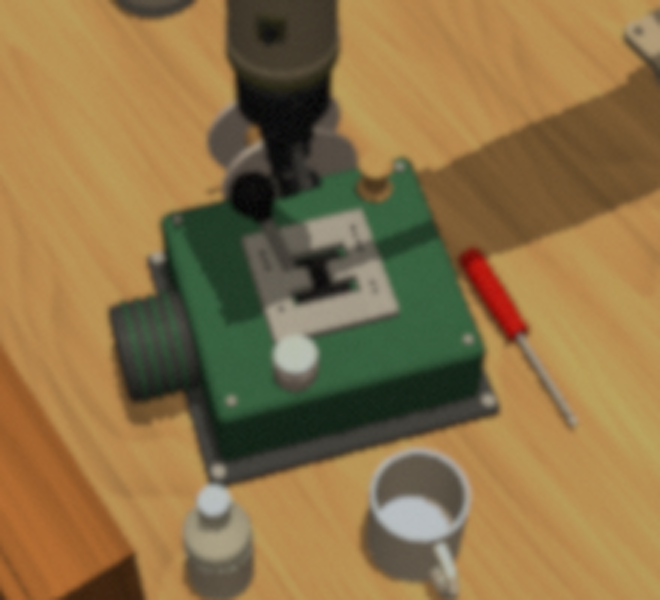

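It is at the stop: the force rose to about 8.5 N and the tip stalled. I retreat straight back and up, then check.

```bash
python3 -m crank '[[[0.012,0,0,0,0,0],[0.035,0,0,0,0,0],[0.07,0,-0.04,0,0,0],[0.09,0,-0.10,0,0,0],[0.10,0.02,-0.13,0,0,0],[0.10,0.02,-0.13,0,0,0],[0.10,0.02,-0.13,0,0,0]]]'; python3 - <<'E'
from h import *
C=np.array([576.3,15.4]);yaw=np.radians(-17.3)
s=r.sense();print(s['time'],gear(s['tool_pos'],C,yaw),s['ft_force'])
im,d=r.snapshot("scene");cv2.imwrite("pics/s13.png",cv2.resize(im[130:330,180:400],None,fx=3,fy=3,interpolation=2))
im2,d=r.snapshot("top");cv2.imwrite("pics/t13.png",cv2.resize(im2[130:280,200:380],None,fx=4,fy=4,interpolation=2))
im,d=r.snapshot("wrist");cv2.imwrite("pics/w13.png",im)
E
```

```text
time: 14.92
tool_pos: [493.4, 20.8, 317.6]
tcp_rot: [-179.8, -0.0, 163.1]
ft_force: [-0.2, -0.1, 0.2]
finger_gap: 0.1
14.925 [-80.7256369  -19.51831669] [-0.2160794  -0.08926939  0.19596271]
```

View pics/s13.png

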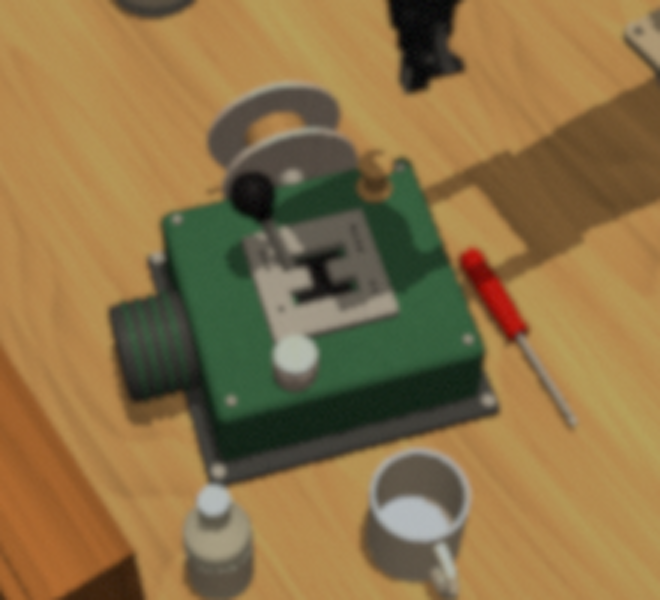

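View pics/t13.png

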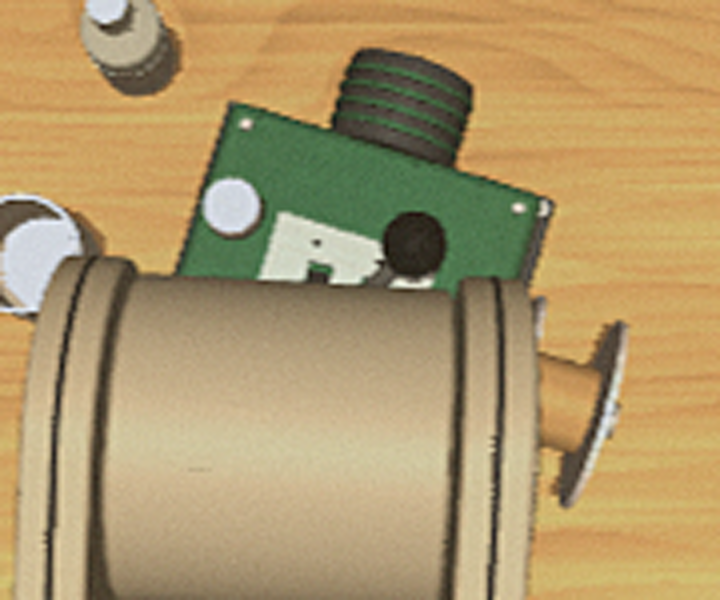

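```bash
python3 - <<'E'
from h import *
C=np.array([576.2,15.5]);yaw=np.radians(-17.2)
t=np.array([413,245])/4+[200,130];s=np.array([254,195])/3+[180,130]
k,e=tri([("top",t),("scene",s)]);print("tri",k,e,gear(k,C,yaw))
for n,p in(("top",t),("scene",s)): 
    print(n,gear(onz(n,p,199.6),C,yaw))
x=np.radians(0)
print("expected",190*np.sin(.26),-190*np.sin(.21)*np.cos(.26))
E
```

```text
tri [609.86930423 -32.19462861 195.71434701] [np.float64(1.0116770303746507), np.float64(1.0116770303746894)] [ 46.26724342 -35.6053624 ]
top [ 46.69588017 -36.00672381]
scene [ 46.00378132 -32.50937074]
expected 48.845304859509476 -38.276176030297044
```

View pics/w13.png

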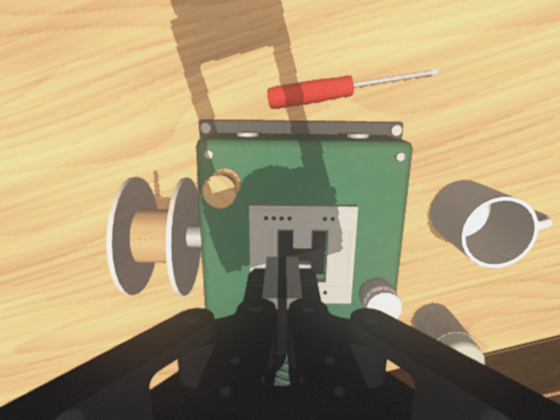

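The two fixed views put the knob 2–3 mm short of nominal, which is within the calibration error. I'll check the rod against the slot end with the wrist camera from above.

```bash
python3 -m crank '[[[-0.05,0.03,-0.01,0,0,0],[-0.1,0.05,-0.01,0,0,0],[-0.15,0.05,-0.01,0,0,0],[-0.18,0.02,0,0,0,0],[-0.20,0.0,0.02,0,0,0],[-0.20,0.0,0.02,0,0,0],[-0.20,0.0,0.02,0,0,0],[-0.20,0.0,0.02,0,0,0]]]'; python3 - <<'E'
from h import *
im,d=r.snapshot("wrist");c=r.get_calibration("wrist");cv2.imwrite("pics/w14.png",cv2.resize(im[0:270,100:400],None,fx=2.2,fy=2.2,interpolation=2))
print(r.sense()['qd'].round(1),r.sense()['tool_pos'])
print([(x['pixel'],x['conf']) for x in r.landmark_of('knob','wrist')][:2])
E
```

```text
time: 16.08
tool_pos: [684.2, -37.0, 296.7]
tcp_rot: [-179.8, -0.1, 163.1]
ft_force: [-0.5, 0.4, -0.0]
finger_gap: 0.1
[-0.  -0.1 -0.1 -0.2 -0.1  0.1] [684.24057188 -36.97017257 296.83092308]
[([255.6, 105.4], 0.86)]
```

View pics/w14.png

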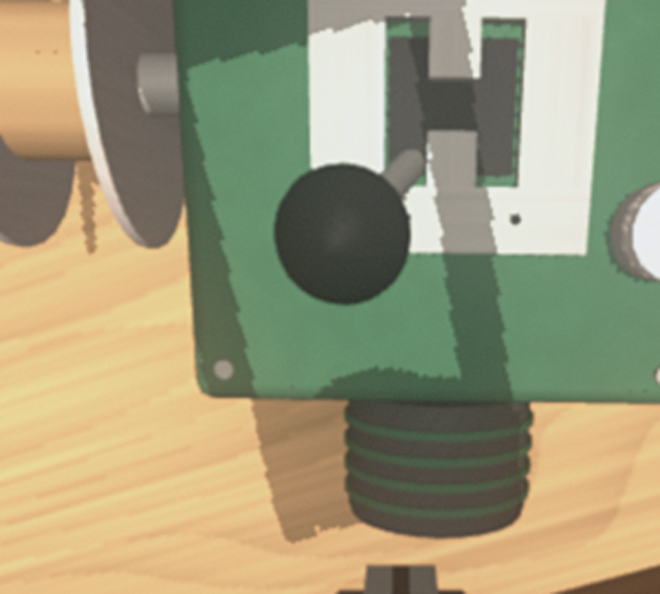

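```bash
python3 - <<'E'
from h import *
C=np.array([576.2,15.5]);yaw=np.radians(-17.3);c=r.get_calibration("wrist")
q=lambda a:np.array(a)/2.2+[100,0]
for nm,a,z in (("knob",(343,234),199.6),("FLcorner 55,55",(587,253),110),("slot L front 30,26.5",(518,187),110),("slot L rear -30,26.5",(526,19),110),("slot R rear -30,-26.5",(387,18),110),("slot L front R 30,9.5",(478,186),110)): print(nm,gear(onz("wrist",q(a),z,c),C,yaw).round(1))
# ray tangents of knob: fit foreaft with across
M=np.linalg.inv(c['cam_to_world']);f=np.array([np.cos(yaw),np.sin(yaw)]);l=np.array([-f[1],f[0]])
for fa in(.22,.24,.26,.28):
  g=[190*np.sin(fa),-190*np.sin(.21)*np.cos(fa)];z=20+190*np.cos(.21)*np.cos(fa)
  v=(M@np.r_[C+g[0]*f+g[1]*l,z,1])[:3];p=c['mtx']@v;p=p[:2]/p[2];print(fa,((p-[100,0])*2.2).round(1))
E
```

```text
knob [ 48.3 -36.1]
FLcorner 55,55 [55.8 56.1]
slot L front 30,26.5 [30.6 26.9]
slot L rear -30,26.5 [-29.   27.1]
slot R rear -30,-26.5 [-29.1 -25.1]
slot L front R 30,9.5 [30.3 11.1]
0.22 [333.6 209.6]
0.24 [334.7 222.9]
0.26 [335.8 236. ]
0.28 [337.  248.8]
```

```bash
python3 - <<'E'
from bench import r
s=r.sense();print(s['time'],s['ft_force'],s['tool_pos']);print(r.hand_in())
E
```

```text
16.175 [0.56200127 0.19312373 0.60272342] [684.25939638 -36.98374604 296.80914641]
the job is handed in; nothing more can be done
None
```

The lever is in the third slot, and I handed the job in at about 16.2 s. With the fingers shut, I pushed it about 5 mm back to the cross channel, then across to the right leg, then forward to the stop. I only ever pushed it, never gripped it.

**Forces:** The pushes read about 2.5–4 N. At the end stop the force rose to about 8.5 N and the tip stalled, which is how I judged it fully home.

**Final position, wrist camera:** The knob is at x = 48 mm and y = -36 mm, against a nominal 48.8 and -38.3. That puts foreaft at roughly 0.25–0.26.

**Disagreement:** The top camera put the knob at x ≈ 46.7 mm, y ≈ -36 mm. The scene camera gave x ≈ 46 mm, y ≈ -32.5 mm. Both are a few mm short of nominal. The scene camera was also about 5 mm out in y on the gate plate, so I relied on the stop force and the wrist view.

**Bystanders:** The tack tin, bobbin, mug, glue bottle and screwdriver looked unmoved in the last pictures, by eye only. I did not look at the hammer or paint tin again, though the arm only passed well above the hammer and did not go near the paint tin.

**Robot:** At hand-in it stood clear at z = 297 mm, with wrist forces under 1 N.

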